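# Bring the cheese under the probe and start the puncture test

### The job

Bring the small cheese on the texture analyser's sprung sample slide under the probe: with the fingertips push the blue front face of the slide inwards until it has passed the stop pin, then back off so that the spring brings it back and it latches on the pin. Then press the green start key on the handset down and let it go. Push and press only: do not pick anything up, do not touch the cheese, the probe, the stop pin's knob or the red stop key, keep the cheese standing on its plate, leave the other things where they are, and finish clear of everything.

Things in the scene. Friction and masses are not known exactly. Their poses are not given: they have to be found in the camera images.
- machine: Texture analyser, fixed, base 320 mm (its x) by 440 mm (its y), aluminium bed 75 mm up. Origin on the bench straight under the probe; +x is the way the slide is pushed in; the base's front edge is at x -160 mm. Column in black bellows at y -215 (66 mm radius); overhanging head 105 mm wide, underside 348 mm up. Steel latch housing 46 x 36 mm, top 119 mm up, at x -50, y +96.
- slide (a joint): Travel of the level sample slide, m (aluminium block 245 x 100 x 28 mm). 0 = load position at rest; 0.045 = latched on the stop pin; 0.065 = rigid end stop. A spring pushes it out with 3 to 6 N; over the pin's bevel (0.021 to 0.036) pushing takes up to 12 N. Let go beyond 0.047 it comes back and rests on the pin; let go earlier it springs out to 0. Pushing to 0.055 to 0.060 is enough.
- push_face (a point): Middle of the slide's flat front face: a blue block 100 mm wide, 28 mm high, 26 mm deep (90 to 118 mm above the bench), facing the machine's -x. Site axes are the machine's axes (+x is the push direction). Moves with the slide. At travel 0 it stands 70 mm out in front of the base: free air in front of and below it, down to the bench.
- plate_centre (a point): Middle of the white round sample plate (92 mm across, top 122 mm above the bench, with a 3 mm high locating ring) on the slide, 185 mm behind the front face. Moves with the slide.
- cheese: Small pale yellow cheese, 66 mm across, 40 mm high, about 0.13 kg, loose, standing in the ring of the plate. Origin at the middle of its underside.
- probe: The analyser's aluminium probe holder with a thin steel pin, hanging under the head, 32 mm across at most; its body origin is the machine's origin on the bench.
- probe_tip (a point): Lower end of the 4 mm probe pin, 181 mm above the bench, 19 mm above the cheese when that is below it.
- stop_pin: Sprung stop pin in the latch housing beside the slide: steel bolt with a bevelled nose and a black knob, 24 mm across. It moves by itself along the machine's y (12 mm at most) as the slide's catch passes. Origin on the slide's centre line at the probe axis, 105 mm up.
- handset: Grey handset, 85 mm (its x) by 160 mm (its y), 26 mm high, fixed to the bench. Origin at the middle of its underside. Green start key at its (-5, +50) mm, red stop key at its (-5, -50) mm.
- start_key (a joint): Travel of the green start key, m: 0 = up, 0.006 = fully down; 1.5 N starts it, 5 N holds it fully down, and it springs back.
- start_key_top (a point): Middle of the top of the round green start key, 26 mm across, 48 mm above the bench; it stands 10 mm proud of a black collar 42 mm across. Pressed straight down. Moves with the key.
- stop_key (a joint): Travel of the red stop key beside it, m: 0 = up, 0.006 = fully down. Same size as the start key, 100 mm from it. To be left alone.
- spare_cheese: Another cheese of the same size, loose on the bench. Origin at the middle of its underside.
- cone_probe: Spare aluminium cone probe, 26 mm across, 85 mm high, standing loose between robot and machine. Origin at the middle of its underside.
- disc_probe: Spare steel disc probe, 36 mm across, 75 mm high, standing loose between robot and machine. Origin at the middle of its underside.
- weight: Brass calibration weight, 0.5 kg, 38 mm across, 59 mm high, loose on the bed of the machine at its front +y corner, before the latch housing. Origin at the middle of its underside.
- trier: Cheese trier with a blue handle, 215 mm long, 18 mm high, lying loose on the bench. Origin on the bench between blade and handle, x along the blade.
- dish: Round clear dish, 92 mm across, 14 mm high, loose on the bench. Origin at the middle of its underside.
Things that resemble listed ones, but are neither listed nor needed, are in the scene too. What is shaped like the cheese but black is not meant. Several things have the shape of the handset; the one meant has the colours described above.

How it is judged:
On the way, in this order (a step that is already met when the one before it is completed fails the run):
1. the slide has been pushed in past the stop pin (value of joint slide above 0.049 m), for 0.02 s.
2. the slide has come back and rests latched on the stop pin (value of joint slide between 0.0425 and 0.0475 m and velocity of joint slide between -0.01 and 0.01 m/s), for 0.2 s.
3. the green start key is pressed down (value of joint start_key above 0.0045 m), for 0.05 s.
At the end, for the whole second after the job is handed in: The slide rests latched on the stop pin (travel 0.0425 to 0.0475 m, still), the cheese stands upright on its plate with its middle within 12 mm of the probe's axis, and the start key has been pressed after that (at least 4.5 mm) and is up again (all of step 2 and horizontal distance between cheese and probe_tip below 0.012 m and z of cheese in the frame of plate_centre below 0.005 m and angle between cheese's own z axis and vertical below 0.1 rad and linear speed of cheese below 0.02 m/s and value of joint start_key below 0.0015 m); the robot touches nothing.
It fails at once if the start key is pressed before the slide is latched (value of joint start_key above 0.003 m and (value of joint slide below 0.0415 m or value of joint slide above 0.0485 m)).
It fails at once if the red stop key is pressed (value of joint stop_key above 0.002 m).
It fails at once if the cheese is touched by the robot, lifted, tipped or shaken out of its ring (contact force between cheese and the fingers above 0.5 N or contact force between cheese and the arm above 0.5 N or z of cheese in the frame of plate_centre above 0.01 m or angle between cheese's own z axis and vertical above 0.25 rad or horizontal distance between cheese and plate_centre above 0.012 m).
It fails at once if the probe or the stop pin with its knob is touched by the robot (contact force between any of probe, stop_pin and the fingers above 1 N or contact force between any of probe, stop_pin and the arm above 1 N).
It fails at once if a bystander is moved, lifted or knocked over (distance of any of spare_cheese, cone_probe, disc_probe, weight, trier, dish from where it was at the start of the episode above 0.015 m or angle between any of cone_probe, disc_probe, weight's own z axis and vertical above 0.3 rad).
It also fails if it takes over 48 s, if anything falls off the work surface, if the arm or the gripper's body presses on something with over 40 N, if the wrist force passes 120 N, or if a joint passes its speed limit or range.

### The arm

A 7-joint arm with a two-finger parallel gripper is mounted at the origin on the work surface. World frame = base frame: x ahead of the robot, y to its left, z up, the work surface at z = 0. Lengths are in m, angles in rad, forces in N, time in s.
With the tool pointing down it reaches from about 0.35 to 0.775 m from the base axis. Payload 3.1 kg.
Tool frame: the origin (TCP) lies between the finger pads; the fingertips stand 8 mm ahead of it and the grasp point (between the pads) lies 11 mm behind it (r.nose_length is the distance from the TCP to the fingertips, in m); x points along the fingers, z is the direction in which the jaws open and shut, and the axes are right-handed (so a half turn about x gives the same grasp; the last joint's range is limited). The gripper opens to 85 mm and grips with 20 to 120 N. Pads are 22 mm wide; open, the fingers measure 114 mm over their backs; the gripper's body (76 mm by 85 mm) begins 54 mm behind the grasp point. The pads swing forward as they close: fully open they stand 13 mm farther back than shut.
Start: joints at [-1.184, 0.311, 0.014, 1.512, -0.004, 1.319, -0.027], TCP at [0.229, 0.5, 0.239] pointing down, gripper open.
Joint ranges: [-2.7, 2.7], [-0.3, 1.91], [-1.27, 1.3], [0.12, 2.57], [-1.44, 4.58], [0.2, 2.03], [-3.05, 3.05]. Speed limits (rad/s): [2.79, 2.79, 3.14, 3.14, 3.14, 3.14, 3.14].

### API

Orientations are given as a 3x3 rotation matrix whose columns are the frame's x, y, z axes.
In Python, from plant import r, read_camera, camera_params, hand_in gives the robot as it stands.
- The arm moves only by the tool step_arm, never from a script. Its argument "motion" is a list of rows, each a list of 6 numbers: the shift along the tool's x, y, z in cm, then the turn, a rotation vector about the tool's x, y, z in rad. In form: [[dx, dy, dz, rx, ry, rz], ...]. A call has 1 to 12 rows; each row shifts and turns the pose as measured when the row begins, along the tool's axes as they then stand; what a row does not reach is not made up. A row lasts 1/12 s, in which the tool goes at most 41.7 mm and 7.16 degrees, less where a joint would pass 70% of its speed; a pose out of reach is approached as far as the arm can. A call with a gripper value outside its range is refused whole. "claw" is the closure, from 0 (fully open) to 1 (shut), set as the call begins (left out, the last holds). The fingers move at their own pace and stop on an object; the grip force is fixed at half the most. Time passes only in rows, so rows that do not move let the fingers close. It gives the time, the measured TCP pose, the force and the opening at its end, in the units of the state.
- r.get_obs(): the state, without advancing time (a new reading comes with each control period).
- read_camera(name): name is "scene" or "top" or "wrist"; returns the picture (384x512x3 uint8, red, green, blue); there is no depth.
- camera_params(name): a dict with "fovy" (degrees; the focal length in pixels is half the picture's height over the tangent of half this angle, whatever the lens; pixels are square), "cx", "cy" (the principal point, pixels), "position" and "rotation" of the camera in the world; the wrist camera has in their place "tool_from_camera" (4x4, takes a point from camera to tool coordinates, whose origin is the TCP and whose axes are the tool frame's). Camera axes: x right, y down, z forward; pixel columns grow to the right and rows downward; lengths in m; the calibration is good to about 2 mm. A picture is of the moment at which its call begins: read the wrist's pose just before it. camera_params takes no time and is no camera call.
- hand_in(): hands the job in, once; it reports no verdict.
The state is a dict: "t": time; "joint_positions": joint angles; "joint_velocities": joint speeds; "joint_efforts": joint torques, N m; "tcp_pos": TCP position; "tool_rot": TCP orientation; "wrist_force": force on the tool from outside, world axes, zero at the start; "moment": the same for the moment, N m; "opening": finger opening in m.
Only numpy, scipy, OpenCV 4.12 (cv2) and the standard library are available. Lean on these libraries where they do the work, as an engineer would, in place of code of your own. Each camera call takes 0.05 s, during which the arm holds its last target.

## Working session

There is one attempt and no reset: what is moved stays moved. The work goes in short steps, Python scripts to look and compute and a tool call to move; the robot and the scene stay as the last step left them, time stands still between calls to the robot, and variables do not carry over. Pictures are saved under pics/ and viewed, and the job is handed in when it is done.

Besides the shell and the picture viewer there is one more tool, called after "Emit:" by a JSON object that holds its "name" and its "arguments", one argument or row to a line. step_arm: Moves the arm, as the interface text tells. Its arguments: {"type":"object","properties":{"motion":{"type":"array","items":{"type":"array","items":{"type":"number"}}},"claw":{"type":"number"}},"required":["motion"]}

```bash
ls; mkdir -p pics; python3 - <<'E'
from plant import r, read_camera, camera_params
import cv2, numpy as np
print(r.get_obs())
for n in ["scene","top","wrist"]:
    p=camera_params(n); print(n,p)
    im=read_camera(n); cv2.imwrite(f"pics/{n}0.png",im[:,:,::-1])
E
```

```text
pics
{'t': 0.0, 'joint_positions': array([-1.18368022,  0.31172752,  0.01401016,  1.51306573, -0.00440793,
        1.3192274 , -0.02721189]), 'joint_velocities': array([-0.0005393 , -0.00034136, -0.00014918, -0.00227513,  0.00067252,
        0.00013678, -0.0002549 ]), 'joint_efforts': array([ 4.62978896e-04, -3.79898894e+01,  1.46381655e-01, -2.30590743e+01,
        1.22021642e-02,  1.35239345e-02, -1.43645838e-05]), 'tcp_pos': array([0.22838068, 0.49954522, 0.2382166 ]), 'tool_rot': array([[-9.08963670e-04, -9.09477631e-01,  4.15751865e-01],
       [-2.21812215e-03,  4.15752847e-01,  9.09474931e-01],
       [-9.99997127e-01, -9.55087474e-05, -2.39523671e-03]]), 'wrist_force': array([ 0.0535289 , -0.54972766, -0.347984  ]), 'moment': array([ 0.0192897 , -0.01437461,  0.05625815]), 'opening': 0.0855374098926699}
scene {'fovy': 48.57536456248233, 'cx': 253.42695080262723, 'cy': 192.84638567162338, 'position': array([1.29183789, 0.70171718, 0.96557959]), 'rotation': array([[-0.6423601 ,  0.4852244 , -0.59323754],
       [ 0.76639105,  0.41099963, -0.49368417],
       [ 0.0042728 , -0.77177496, -0.63588141]])}
top {'fovy': 45.78574519682315, 'cx': 248.44865445112808, 'cy': 200.51681943123626, 'position': array([0.12720875, 0.02642566, 1.73400976]), 'rotation': array([[ 0.05306755, -0.97232627,  0.22752026],
       [-0.99858814, -0.05221015,  0.00978957],
       [ 0.00236021, -0.22771854, -0.97372414]])}
wrist {'fovy': 58.584885020460455, 'cx': 260.1775179307912, 'cy': 191.94154490553328, 'tool_from_camera': array([[ 9.04501692e-04, -2.80900491e-01,  9.59736472e-01,
        -1.34931856e-01],
       [ 1.82136597e-04, -9.59736802e-01, -2.80900760e-01,
         7.18871930e-02],
       [ 9.99999574e-01,  4.28878348e-04, -8.16921302e-04,
        -2.26867979e-04],
       [ 0.00000000e+00,  0.00000000e+00,  0.00000000e+00,
         1.00000000e+00]])}
```

View pics/scene0.png

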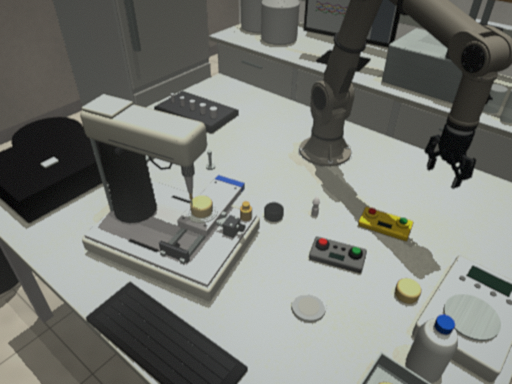

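View pics/top0.png

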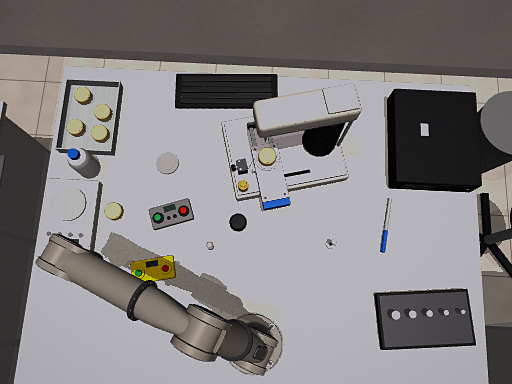

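View pics/wrist0.png

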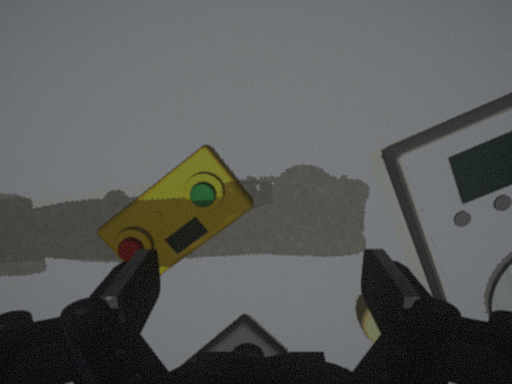

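The grey handset, with green key near (158,217) and red near (183,210), is in the top view. The blue face is near (276,203) in top and (230,183) in scene. The yellow handset is a decoy. Next I'll measure the targets.

```bash
cat > h.py <<'E'
import cv2, numpy as np
from plant import r, read_camera, camera_params
def cam(n,obs=None):
    p=camera_params(n); f=192/np.tan(np.radians(p['fovy']/2))
    if n=='wrist':
        T=np.eye(4);T[:3,:3]=obs['tool_rot'];T[:3,3]=obs['tcp_pos'];T=T@p['tool_from_camera']
        return f,p['cx'],p['cy'],T[:3,3],T[:3,:3]
    return f,p['cx'],p['cy'],np.array(p['position']),np.array(p['rotation'])
def ray(c,uv):
    f,cx,cy,P,R=c; d=R@np.array([(uv[0]-cx)/f,(uv[1]-cy)/f,1]); return P,d/np.linalg.norm(d)
def onz(c,uv,z):
    P,d=ray(c,uv); return P+d*(z-P[2])/d[2]
def proj(c,X):
    f,cx,cy,P,R=c; q=R.T@(np.asarray(X)-P); return np.array([cx+f*q[0]/q[2],cy+f*q[1]/q[2]])
def tri(rays):
    A=np.zeros((3,3));b=np.zeros(3)
    for P,d in rays:
        M=np.eye(3)-np.outer(d,d);A+=M;b+=M@P
    return np.linalg.solve(A,b)
def blobs(im,lo,hi,amin=15):
    hsv=cv2.cvtColor(im,cv2.COLOR_RGB2HSV); m=cv2.inRange(hsv,np.array(lo),np.array(hi))
    n,l,s,c=cv2.connectedComponentsWithStats(m)
    out=[]
    for i in range(1,n):
        if s[i,4]>=amin:
            pts=np.argwhere(l==i)[:,::-1].astype(np.int32)
            out.append((c[i],s[i,4],cv2.minAreaRect(pts),pts))
    return out
COL=dict(blue=((108,150,40),(125,255,255)),green=((60,100,40),(85,255,255)),red=((0,170,60),(6,255,255)),yel=((20,60,120),(32,180,255)))
E
python3 - <<'E'
from h import *
for n in ['top','scene']:
    im=cv2.imread(f'pics/{n}0.png')[:,:,::-1].copy(); c=cam(n)
    for k,z in [('blue',.118),('green',.048),('red',.048),('yel',.162)]:
        for b in blobs(im,*COL[k]):
            print(n,k,b[0].round(1),b[1],'at z',z,onz(c,b[0],z).round(4))
            if k=='blue': print(cv2.boxPoints(b[2]).round(1).tolist())
    s=cv2.resize(im[150:300,120:320] if n=='top' else im[120:300,60:460],None,fx=4 if n=='top' else 2,fy=4 if n=='top' else 2,interpolation=cv2.INTER_CUBIC)
    cv2.imwrite(f'pics/{n}0z.png',s[:,:,::-1])
E
```

```text
top blue [ 72.7 153.3] 83 at z 0.118 [0.6506 0.7081 0.118 ]
[[68.0, 158.0], [68.0, 149.0], [78.0, 149.0], [78.0, 158.0]]
top blue [276.2 202.8] 184 at z 0.118 [ 0.5016 -0.0587  0.118 ]
[[262.20001220703125, 202.0], [288.70001220703125, 196.6999969482422], [290.29998779296875, 204.3000030517578], [263.70001220703125, 209.6999969482422]]
top blue [383.7 240.4] 96 at z 0.118 [ 0.3842 -0.4486  0.118 ]
[[379.8999938964844, 250.8000030517578], [383.20001220703125, 229.60000610351562], [387.5, 230.1999969482422], [384.20001220703125, 251.5]]
top green [156.9 216.9] 37 at z 0.048 [0.4393 0.3851 0.048 ]
top green [137.7 272.4] 34 at z 0.048 [0.2286 0.435  0.048 ]
top red [182.8 209.8] 37 at z 0.048 [0.4719 0.29   0.048 ]
top yel [81.3 93.5] 162 at z 0.162 [0.8728 0.6906 0.162 ]
top yel [101.3 110.7] 163 at z 0.162 [0.8079 0.6071 0.162 ]
top yel [ 73.9 125.7] 166 at z 0.162 [0.7432 0.7003 0.162 ]
top yel [ 98.2 131.6] 155 at z 0.162 [0.7248 0.6079 0.162 ]
top yel [267.9 155.1] 93 at z 0.162 [ 0.6677 -0.0193  0.162 ]
top yel [242.7 185.1] 23 at z 0.162 [0.5499 0.0658 0.162 ]
top yel [112.6 210.
[... 479 characters left out ...]
458 0.3867 0.048 ]
scene green [474.8 270.2] 21 at z 0.048 [0.2969 0.6777 0.048 ]
scene green [478.9 278.5] 41 at z 0.048 [0.3195 0.696  0.048 ]
scene green [507.9 289.4] 22 at z 0.048 [0.3075 0.7675 0.048 ]
scene red [371.6 210.8] 20 at z 0.048 [0.2589 0.3394 0.048 ]
scene red [322.5 241.4] 38 at z 0.048 [0.4771 0.2926 0.048 ]
scene yel [200.  204.5] 113 at z 0.162 [ 0.6818 -0.0054  0.162 ]
scene yel [245.5 207. ] 91 at z 0.162 [0.6054 0.1013 0.162 ]
scene yel [391.4 214.5] 28 at z 0.162 [0.3653 0.4341 0.162 ]
scene yel [410.5 223.2] 17 at z 0.162 [0.3641 0.4902 0.162 ]
scene yel [408.2 289.3] 152 at z 0.162 [0.58   0.5808 0.162 ]
scene yel [384.4 382.7] 17 at z 0.162 [0.8204 0.6406 0.162 ]
```

View pics/top0z.png

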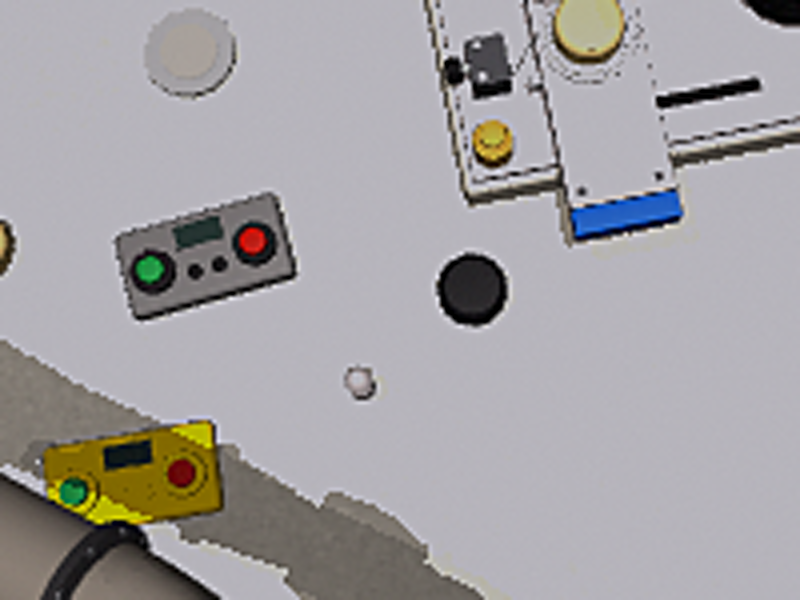

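View pics/scene0z.png

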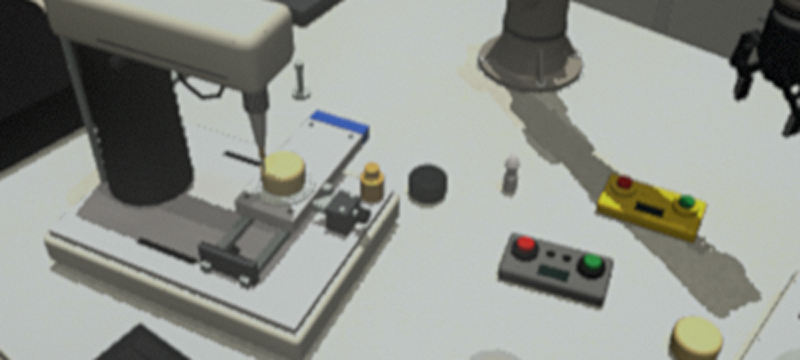

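```bash
python3 - <<'E'
from h import *
t=cam('top');s=cam('scene')
# blue rear top edge in top view (z .118), and scene rect
ims={n:cv2.imread(f'pics/{n}0.png')[:,:,::-1].copy() for n in ['top','scene']}
a,b=onz(t,(262.2,202),.118),onz(t,(288.7,196.7),.118)
print('rear edge top view',a,b,np.linalg.norm(b-a))
for q in [(216,178),(216.8,175.3),(242.6,183.2),(241.7,185.9)]: print('scene',onz(s,q,.118).round(4))
# slide/cheese
cb=tri([ray(t,(267.9,155.1)),ray(s,(201.5,205))]);print('cheese tri',cb)
print('green tri',tri([ray(t,(156.9,216.9)),ray(s,(355.7,250.5))]),'red',tri([ray(t,(182.8,209.8)),ray(s,(322.5,241.4))]))
print('blue tri',tri([ray(t,(276.2,202.8)),ray(s,(229.5,180.7))]))
print('cone/disc heads: ',tri([ray(t,(210.5,244.5)),ray(s,(316,202))]),tri([ray(t,(330.5,242)),ray(s,(211,154))]))
print('base front edge L/R z~.07', onz(t,(237,200),.07),onz(t,(347,180),.07))
print('black puck',onz(t,(238,222),.03))
E
```

```text
rear edge top view [ 0.50194675 -0.00770853  0.118     ] [ 0.52701866 -0.10359455  0.118     ] 0.09910969209321162
scene [ 0.5217 -0.0987  0.118 ]
scene [ 0.5094 -0.1069  0.118 ]
scene [ 0.4862 -0.0143  0.118 ]
scene [ 0.4986 -0.0073  0.118 ]
cheese tri [ 0.67048667 -0.01710535  0.1469997 ]
green tri [0.4404681  0.3855709  0.04276132] red [0.47277537 0.29057154 0.0430759 ]
blue tri [ 0.50178709 -0.05832589  0.115511  ]
cone/disc heads:  [0.34379855 0.17763209 0.05175726] [ 0.37665955 -0.26805603  0.06256835]
base front edge L/R z~.07 [0.51570585 0.0862373  0.07      ] [ 0.61607041 -0.32660716  0.07      ]
black puck [0.43937044 0.07881653 0.03      ]
```

Emit:
{"name": "step_arm", "arguments": {
  "motion": [
    [0, -3.1, -2.2, 0, 0, 0],
    [0, -3.1, -2.2, 0, 0, 0],
    [0, -3.1, -2.2, 0, 0, 0],
    [0, -3.1, -2.2, 0, 0, 0],
    [0, -3.1, -2.2, 0, 0, 0],
    [0, -3.1, -2.2, 0, 0, 0],
    [0, -3.1, -2.2, 0, 0, 0],
    [0, -3.1, -2.2, 0, 0, 0],
    [0, -3.1, -2.2, 0, 0, 0]
  ],
  "claw": 1
}}

```text
t: 0.9
tcp_pos: [0.399, 0.2023, 0.233]
tool_rot: [[-0.009, -0.92, 0.392], [0.001, 0.392, 0.92], [-1.0, 0.009, -0.003]]
wrist_force: [0.1, -0.6, 0.2]
opening: -0.0
```

```bash
cat >> h.py <<'E'
def go(P,yaw=None):
    "world target -> shift in tool axes (cm)"
    o=r.get_obs();R=o['tool_rot']; d=R.T@(np.array(P)-o['tcp_pos'])*100
    print('t',round(float(o['t']),2),'tcp',o['tcp_pos'].round(4),'shift',d.round(2),'yang',np.degrees(np.arctan2(R[1,1],R[0,1])).round(2),'xax',R[:,0].round(3),'F',o['wrist_force'].round(2))
E
python3 -c "
from h import *
go([.40,.2,.238])"
```

```text
t 0.9 tcp [0.399  0.2023 0.233 ] shift [-0.51 -0.17 -0.17] yang 156.93 xax [-0.009  0.001 -1.   ] F [ 0.11 -0.57  0.23]
```

Emit:
{"name": "step_arm", "arguments": {
  "motion": [
    [0, 0, 0, -0.11, 0, 0],
    [0, 0, 0, -0.11, 0, 0],
    [0, 0, 0, -0.11, 0, 0],
    [0, 0, 0, -0.11, 0, 0],
    [0, 0, 0, -0.11, 0, 0],
    [0, 0, 0, -0.1, 0, 0]
  ]
}}

```text
t: 1.4
tcp_pos: [0.4046, 0.1866, 0.2318]
tool_rot: [[-0.009, -0.969, -0.247], [-0.006, -0.247, 0.969], [-1.0, 0.01, -0.004]]
wrist_force: [0.0, -0.7, 0.4]
opening: 0.0001
```

```bash
python3 -c "
from h import *
go([.41,-.082,.233])"
```

```text
t 1.4 tcp [0.4046 0.1866 0.2318] shift [  0.04   6.1  -26.16] yang -165.72 xax [-0.009 -0.006 -1.   ] F [ 0.03 -0.74  0.44]
```

Emit:
{"name": "step_arm", "arguments": {
  "motion": [
    [0, 0.8, -3.3, 0, 0, 0],
    [0, 0.8, -3.3, 0, 0, 0],
    [0, 0.8, -3.3, 0, 0, 0],
    [0, 0.8, -3.3, 0, 0, 0],
    [0, 0.8, -3.3, 0, 0, 0],
    [0, 0.8, -3.3, 0, 0, 0],
    [0, 0.7, -3.3, 0, 0, 0],
    [0, 0.6, -2.6, 0, 0, 0],
    [0, 0, 0, 0, 0, 0],
    [0, 0, 0, 0, 0, 0]
  ]
}}

```text
t: 2.23
tcp_pos: [0.4084, -0.0873, 0.2308]
tool_rot: [[-0.011, -0.966, -0.257], [-0.005, -0.257, 0.966], [-1.0, 0.012, -0.002]]
wrist_force: [1.4, 0.6, 0.2]
opening: 0.0003
```

```bash
python3 -c "
from h import *
go([.41,-.082,.1])
o=r.get_obs(); im=read_camera('wrist'); cv2.imwrite('pics/w1.png',im[:,:,::-1])
c=cam('wrist',o)
for k,z in (('blue',.118),('yel',.162)):
  for b in blobs(im,*COL[k],60): print(k,b[0],b[1],cv2.boxPoints(b[2]).round(1).tolist(),onz(c,b[0],z))
im=read_camera('top'); cv2.imwrite('pics/t1.png',im[:,:,::-1])
"
```

```text
t 2.23 tcp [ 0.4084 -0.0873  0.2308] shift [13.07 -0.45  0.5 ] yang -165.12 xax [-0.011 -0.005 -1.   ] F [1.4  0.6  0.17]
```

View pics/w1.png

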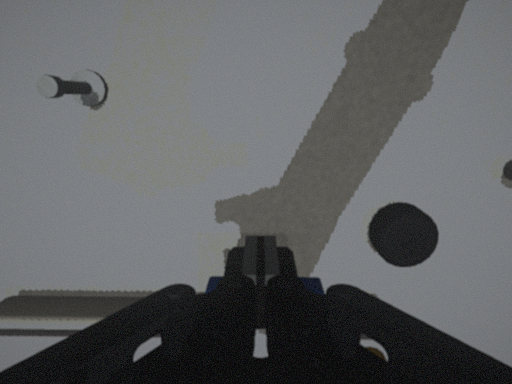

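The wrist view shows closed fingers at column 262, with blue slide corners at about (207,280) and (325,285) behind them. It also shows the dark decoy puck at (403,235) and the disc probe at (75,88).

```bash
python3 -c "
from h import *
im=cv2.imread('pics/w1.png')[:,:,::-1].copy(); c=cam('wrist',r.get_obs())
cv2.imwrite('pics/w1z.png',cv2.resize(im[260:310,180:350],None,fx=4,fy=4,interpolation=cv2.INTER_CUBIC)[:,:,::-1])
for b in blobs(im,(100,100,20),(135,255,255),10): print(b[0],b[1],b[3].min(0),b[3].max(0))
for q in [(207,278),(325,278)]: print(onz(c,q,.09),onz(c,q,.118))
X=np.array([.49,-.062,.118]);e=np.array([-.245,.97,0])*.05
for z in(.09,.118):
  X[2]=z;print('pred',z,proj(c,X-e),proj(c,X+e))
"
```

```text
[212.16666667 284.54901961] 102 [206 278] [219 293]
[312.61111111 285.31481481] 162 [301 278] [322 293]
[ 0.50569666 -0.11036904  0.09      ] [ 0.48897596 -0.10973312  0.118     ]
[ 0.47785151 -0.00762376  0.09      ] [ 0.46394991 -0.01738995  0.118     ]
pred 0.09 [207.69746446 274.6558068 ] [318.81462402 276.37350229]
pred 0.118 [202.54545877 291.75253435] [324.32226402 293.63004883]
```

View pics/w1z.png

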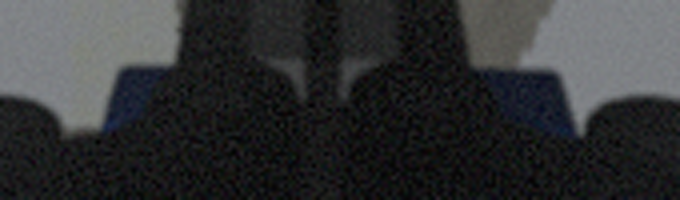

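Emit:
{"name": "step_arm", "arguments": {
  "motion": [
    [2.5, 0, 0.2, 0, 0, 0],
    [2.5, 0, 0.2, 0, 0, 0],
    [2.5, 0, 0.1, 0, 0, 0],
    [2.5, 0, 0, 0, 0, 0],
    [2, 0, 0, 0, 0, 0],
    [0.8, 0, 0, 0, 0, 0],
    [0, 0, 0, 0, 0, 0]
  ]
}}

```text
t: 2.92
tcp_pos: [0.4097, -0.0697, 0.0991]
tool_rot: [[-0.005, -0.96, -0.28], [-0.0, -0.28, 0.96], [-1.0, 0.005, 0.001]]
wrist_force: [-1.0, 0.0, -0.8]
opening: 0.0
```

```bash
cat >> h.py <<'E'
F0=np.array([.490,-.062,.104]); mx=np.array([.97,.245,0]); my=np.array([-.245,.97,0])
def rel():
    o=r.get_obs();d=o['tcp_pos']-F0; print('rel x,y,z mm',(np.array([d@mx,d@my,d[2]])*1000).round(1),'F',o['wrist_force'].round(2),'Fx',round(float(o['wrist_force']@mx),2),'t',o['t'])
E
python3 -c "
from h import *
go([.41,-.082,.102]);rel()"
```

```text
t 2.92 tcp [ 0.4097 -0.0697  0.0991] shift [-0.29  0.32 -1.19] yang -163.71 xax [-0.005 -0.    -1.   ] F [-1.05  0.04 -0.84]
rel x,y,z mm [-79.8  12.2  -4.9] F [-1.05  0.04 -0.84] Fx -1.01 t 2.9167
```

Emit:
{"name": "step_arm", "arguments": {
  "motion": [
    [-0.1, -1.2, -0.6, 0.036, 0, 0],
    [-0.1, -1.5, -0.6, 0, 0, 0],
    [0, -1.5, 0, 0, 0, 0],
    [0, -0.8, 0, 0, 0, 0],
    [0, 0, 0, 0, 0, 0]
  ]
}}

```text
t: 3.33
tcp_pos: [0.4647, -0.063, 0.1037]
tool_rot: [[-0.003, -0.968, -0.253], [0.003, -0.253, 0.968], [-1.0, 0.002, 0.004]]
wrist_force: [0.2, -0.5, -0.2]
opening: 0.0004
```

```bash
python3 -c "
from h import *
rel();go([.41,-.082,.102])"
```

```text
rel x,y,z mm [-24.8   5.2  -0.3] F [ 0.21 -0.51 -0.19] Fx 0.08 t 3.3333
t 3.33 tcp [ 0.4647 -0.063   0.1037] shift [ 0.18  5.77 -0.46] yang -165.36 xax [-0.003  0.003 -1.   ] F [ 0.21 -0.51 -0.19]
```

Emit:
{"name": "step_arm", "arguments": {
  "motion": [
    [0, -0.7, -0.3, 0, 0, 0],
    [0, -0.7, -0.2, 0, 0, 0],
    [0, -0.5, 0, 0, 0, 0]
  ]
}}

```text
t: 3.58
tcp_pos: [0.4825, -0.0624, 0.1046]
tool_rot: [[-0.008, -0.967, -0.254], [0.004, -0.255, 0.967], [-1.0, 0.007, 0.006]]
wrist_force: [-4.9, -0.7, 2.7]
opening: 0.0
```

```bash
python3 -c "
from h import *
rel()
o=r.get_obs(); im=read_camera('scene'); cv2.imwrite('pics/s2.png',cv2.resize(im[100:300,120:380],None,fx=3,fy=3)[:,:,::-1])
rel()"
```

```text
rel x,y,z mm [-7.4  1.5  0.6] F [-4.88 -0.66  2.69] Fx -4.89 t 3.5833
rel x,y,z mm [-6.2  1.4  0.5] F [-1.63 -0.43  1.16] Fx -1.69 t 3.6333
```

View pics/s2.png

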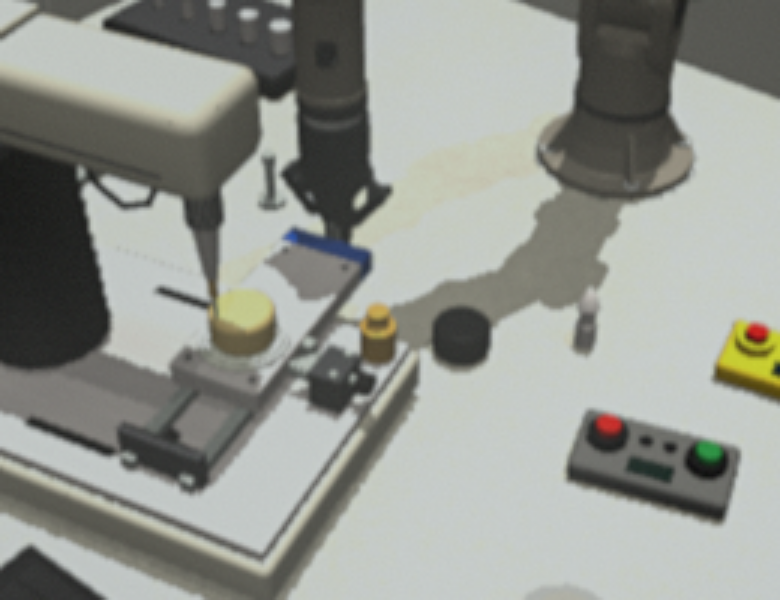

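The fingers are centred on the blue face and touching it. Next I push.

Emit:
{"name": "step_arm", "arguments": {
  "motion": [
    [0, -0.8, 0, 0, 0, 0],
    [0, -0.9, -0.1, 0, 0, 0],
    [0, -0.9, -0.1, 0, 0, 0],
    [0, -0.9, 0, 0, 0, 0]
  ]
}}

```text
t: 3.97
tcp_pos: [0.5042, -0.0577, 0.1027]
tool_rot: [[-0.037, -0.968, -0.25], [0.006, -0.25, 0.968], [-0.999, 0.035, 0.015]]
wrist_force: [-14.6, -2.7, 12.3]
opening: -0.0004
```

```bash
python3 -c "
from h import *
rel();go([.41,-.082,.102])"
```

```text
rel x,y,z mm [14.8  0.7 -1.3] F [-14.6   -2.75  12.25] Fx -14.84 t 3.9667
t 3.97 tcp [ 0.5042 -0.0577  0.1027] shift [ 0.41  9.72 -0.  ] yang -165.51 xax [-0.037  0.006 -0.999] F [-14.6   -2.75  12.25]
```

Emit:
{"name": "step_arm", "arguments": {
  "motion": [
    [-0.1, -1.0, 0, 0, 0, -0.02],
    [-0.1, -1.0, 0, 0, 0, -0.02],
    [-0.1, -1.0, 0, 0, 0, -0.01]
  ]
}}

```text
t: 4.22
tcp_pos: [0.5105, -0.056, 0.1023]
tool_rot: [[-0.04, -0.969, -0.243], [0.018, -0.244, 0.97], [-0.999, 0.034, 0.027]]
wrist_force: [-18.5, -2.9, 15.5]
opening: -0.0001
```

```bash
python3 -c "
from h import *
rel();go([.41,-.082,.102])"
```

```text
rel x,y,z mm [21.3  0.8 -1.7] F [-18.5   -2.87  15.53] Fx -18.65 t 4.2167
t 4.22 tcp [ 0.5105 -0.056   0.1023] shift [ 0.39 10.37 -0.08] yang -165.87 xax [-0.04   0.018 -0.999] F [-18.5   -2.87  15.53]
```

Emit:
{"name": "step_arm", "arguments": {
  "motion": [
    [-0.3, -1.4, 0, 0, 0, -0.02],
    [-0.3, -1.4, 0, 0, 0, -0.02]
  ]
}}

```text
t: 4.38
tcp_pos: [0.5227, -0.0526, 0.1027]
tool_rot: [[-0.033, -0.971, -0.237], [0.028, -0.238, 0.971], [-0.999, 0.026, 0.035]]
wrist_force: [-7.5, -1.8, -4.5]
opening: -0.0001
```

```bash
python3 -c "
from h import *
rel();go([.41,-.082,.102])
im=read_camera('scene'); cv2.imwrite('pics/s3.png',cv2.resize(im[100:300,120:380],None,fx=3,fy=3)[:,:,::-1])
rel()
"
```

```text
rel x,y,z mm [34.1  1.1 -1.3] F [-7.52 -1.79 -4.51] Fx -7.73 t 4.3833
t 4.38 tcp [ 0.5227 -0.0526  0.1027] shift [ 0.37 11.64 -0.18] yang -166.23 xax [-0.033  0.028 -0.999] F [-7.52 -1.79 -4.51]
rel x,y,z mm [36.7  0.9 -1. ] F [-3.69 -0.99 -2.79] Fx -3.82 t 4.4333
```

View pics/s3.png

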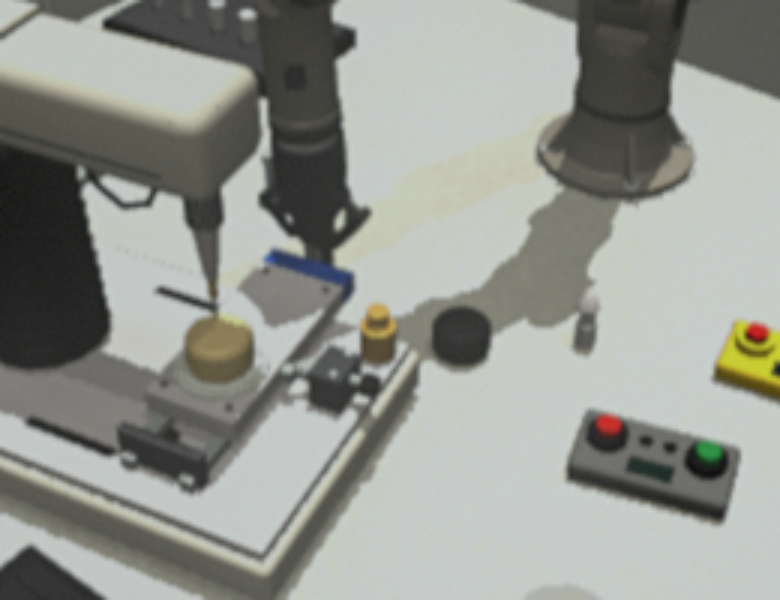

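Emit:
{"name": "step_arm", "arguments": {
  "motion": [
    [0, -0.7, 0, 0, 0, -0.02],
    [0, -0.6, 0, 0, 0, 0]
  ]
}}

```text
t: 4.6
tcp_pos: [0.5312, -0.0507, 0.1009]
tool_rot: [[-0.023, -0.972, -0.234], [0.033, -0.235, 0.971], [-0.999, 0.015, 0.038]]
wrist_force: [-6.5, -1.1, 5.9]
opening: 0.0
```

```bash
python3 -c "
from h import *
rel()
t=cam('top');im=read_camera('top');cv2.imwrite('pics/t3.png',im[:,:,::-1])
im=read_camera('scene');cv2.imwrite('pics/s4.png',cv2.resize(im[100:300,120:380],None,fx=3,fy=3)[:,:,::-1])
for b in blobs(im,*COL['blue'],30): print(b[0],onz(cam('scene'),b[0],.118))
for b in blobs(im,*COL['yel'],60): print(b[0],onz(cam('scene'),b[0],.162))
rel()
"
```

```text
rel x,y,z mm [42.7  0.9 -3.1] F [-6.51 -1.11  5.9 ] Fx -6.59 t 4.6
[444.17228464 323.917603  ] [0.58036228 0.67887545 0.118     ]
[245.53191489 207.05319149] [0.60558284 0.10160227 0.162     ]
[190.76521739 214.53913043] [0.72838809 0.00545461 0.162     ]
[407.85606061 290.56818182] [0.58395204 0.58179088 0.162     ]
rel x,y,z mm [44.1  0.8 -3.2] F [-4.16 -0.39  0.93] Fx -4.13 t 4.7
```

Emit:
{"name": "step_arm", "arguments": {
  "motion": [
    [0, -0.7, 0, 0, 0, 0],
    [0, -0.4, 0, 0, 0, 0]
  ]
}}

```text
t: 4.87
tcp_pos: [0.5379, -0.049, 0.1001]
tool_rot: [[-0.033, -0.972, -0.233], [0.033, -0.234, 0.972], [-0.999, 0.024, 0.04]]
wrist_force: [-6.2, -1.2, 5.0]
opening: 0.0003
```

```bash
python3 -c "
from h import *
rel()
im=read_camera('scene');cv2.imwrite('pics/s5.png',cv2.resize(im[100:300,120:380],None,fx=3,fy=3)[:,:,::-1])
rel()
"
```

```text
rel x,y,z mm [49.6  0.8 -3.9] F [-6.22 -1.21  4.97] Fx -6.33 t 4.8667
rel x,y,z mm [49.8  0.7 -4. ] F [-5.39 -0.08  3.1 ] Fx -5.25 t 4.9167
```

View pics/s5.png

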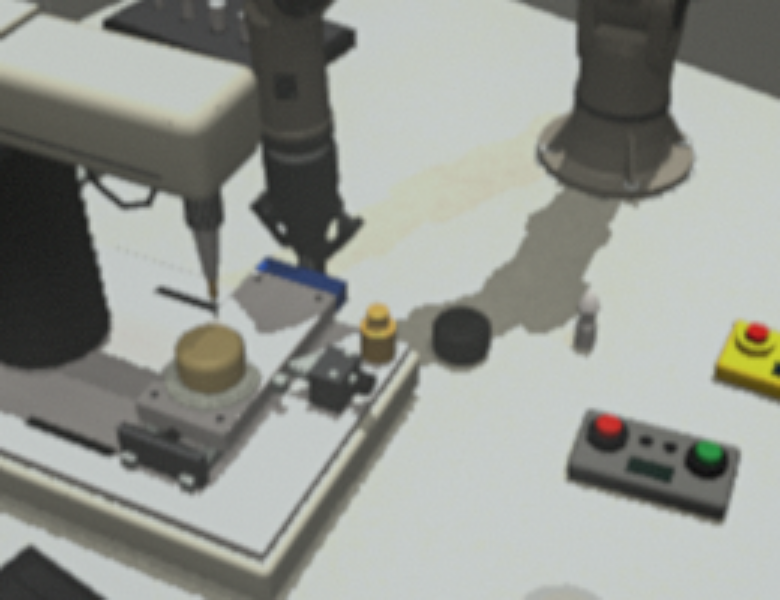

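The slide is about 58 mm in. Next I back off gently.

Emit:
{"name": "step_arm", "arguments": {
  "motion": [
    [0, 0.4, 0, 0, 0, 0],
    [0, 0.6, 0, 0, 0, 0],
    [0, 0.8, 0, 0, 0, 0],
    [0, 1.0, 0, 0, 0, 0],
    [0, 1.5, 0, 0, 0, 0],
    [0, 2, 0, 0, 0, 0],
    [0, 1.5, 0, 0, 0, 0],
    [0, 0, 0, 0, 0, 0]
  ]
}}

```text
t: 5.58
tcp_pos: [0.4614, -0.0685, 0.1023]
tool_rot: [[-0.019, -0.972, -0.233], [0.033, -0.233, 0.972], [-0.999, 0.011, 0.036]]
wrist_force: [-1.2, -0.7, -0.3]
opening: -0.0002
```

```bash
python3 -c "
from h import *
rel();go([.41,-.082,.24])
im=read_camera('scene');cv2.imwrite('pics/s6.png',cv2.resize(im[100:300,120:380],None,fx=3,fy=3)[:,:,::-1])
"
```

```text
rel x,y,z mm [-29.3   0.7  -1.7] F [-1.24 -0.71 -0.25] Fx -1.38 t 5.5833
t 5.58 tcp [ 0.4614 -0.0685  0.1023] shift [-13.71   5.46   0.39] yang -166.52 xax [-0.019  0.033 -0.999] F [-1.24 -0.71 -0.25]
```

View pics/s6.png

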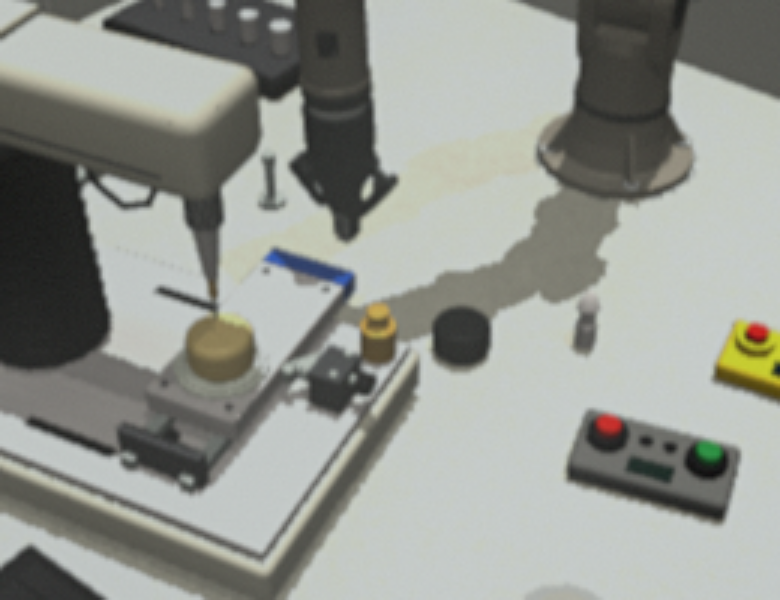

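The gripper is clear and the slide stayed in, with the cheese under the probe. Next, up and over to the handset.

Emit:
{"name": "step_arm", "arguments": {
  "motion": [
    [-1, 2, 0, 0, 0.035, 0],
    [-3, 2, 0, 0, 0, 0],
    [-3.5, 0, 0, 0, 0, 0],
    [-3.5, 0, 0, 0, 0, 0],
    [-3, 0, 0, 0, 0, 0],
    [0, 0, 0, 0, 0, 0]
  ]
}}

```text
t: 6.13
tcp_pos: [0.4302, -0.0748, 0.2488]
tool_rot: [[0.003, -0.972, -0.236], [-0.002, -0.236, 0.972], [-1.0, -0.003, -0.003]]
wrist_force: [0.3, 0.4, -0.8]
opening: -0.0001
```

```bash
python3 -c "
from h import *
rel();go([.4,.386,.24])
"
```

```text
rel x,y,z mm [-61.1   2.2 144.8] F [ 0.27  0.4  -0.81] Fx 0.36 t 6.1333
t 6.13 tcp [ 0.4302 -0.0748  0.2488] shift [ 0.76 -7.95 45.49] yang -166.33 xax [ 0.003 -0.002 -1.   ] F [ 0.27  0.4  -0.81]
```

Emit:
{"name": "step_arm", "arguments": {
  "motion": [
    [0, -1.4, 3.6, 0, 0, 0],
    [0, -1.4, 3.6, 0, 0, 0],
    [0, -1.4, 3.6, 0, 0, 0],
    [0, -1.4, 3.6, 0, 0, 0],
    [0, -1.4, 3.6, 0, 0, 0],
    [0, -1.4, 3.6, 0, 0, 0],
    [0, -1.4, 3.6, 0, 0, 0],
    [0, -1.4, 3.6, 0, 0, 0],
    [0, -1.4, 3.6, 0, 0, 0],
    [0, -1.4, 3.6, 0, 0, 0],
    [0, -1.4, 3.6, 0, 0, 0],
    [0, -1, 3, 0, 0, 0]
  ]
}}

```text
t: 7.13
tcp_pos: [0.5118, 0.3984, 0.2585]
tool_rot: [[0.044, -0.974, -0.221], [0.017, -0.221, 0.975], [-0.999, -0.047, 0.007]]
wrist_force: [-0.5, 0.2, -0.7]
opening: -0.0001
```

Emit:
{"name": "step_arm", "arguments": {
  "motion": [
    [0, 0, 0, 0, 0, 0],
    [0, 0, 0, 0, 0, 0]
  ]
}}

```text
t: 7.3
tcp_pos: [0.5092, 0.4125, 0.2552]
tool_rot: [[0.042, -0.971, -0.236], [0.026, -0.236, 0.972], [-0.999, -0.047, 0.015]]
wrist_force: [0.8, -1.4, -0.2]
opening: -0.0
```

```bash
python3 -c "
from h import *
go([.441,.386,.1])
o=r.get_obs();im=read_camera('wrist');c=cam('wrist',o);cv2.imwrite('pics/w7.png',im[:,:,::-1])
for k in('green','red'):
  for b in blobs(im,(60,80,30) if k=='green' else (0,120,40),(90,255,255)if k=='green' else (8,255,255),80): print(k,b[0],b[1],onz(c,b[0],.048))
"
```

```text
t 7.3 tcp [0.5092 0.4125 0.2552] shift [15.14  7.97 -1.2 ] yang -166.36 xax [ 0.042  0.026 -0.999] F [ 0.77 -1.42 -0.16]
green [245.5613748   77.90180033] 611 [0.43893576 0.38444935 0.048     ]
red [140.47592593  88.18703704] 540 [0.47132949 0.29027951 0.048     ]
```

View pics/w7.png

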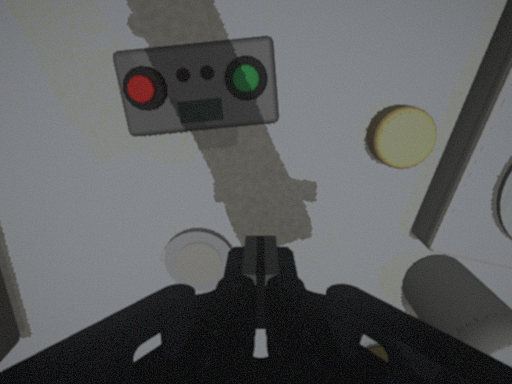

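The wrist view shows the green key at (246,78) and the red key at (140,88) on the grey handset. The green key's position, (0.439, 0.384), agrees with the fixed cameras.

Emit:
{"name": "step_arm", "arguments": {
  "motion": [
    [1, 2.5, -0.3, 0, 0.015, 0.045],
    [2, 2.5, -0.3, 0, 0, 0],
    [2.5, 2, -0.3, 0, 0, 0],
    [2.5, 0.8, -0.3, 0, 0, 0],
    [0, 0, 0, 0, 0, 0],
    [0, 0, 0, 0, 0, 0]
  ]
}}

```text
t: 7.85
tcp_pos: [0.4375, 0.3791, 0.1719]
tool_rot: [[0.007, -0.973, -0.229], [0.006, -0.229, 0.973], [-1.0, -0.008, 0.004]]
wrist_force: [0.6, 0.2, 0.2]
opening: -0.0001
```

```bash
python3 -c "
from h import *
go([.440,.385,.065])
"
```

```text
t 7.85 tcp [0.4375 0.3791 0.1719] shift [10.69 -0.29  0.47] yang -166.75 xax [ 0.007  0.006 -1.   ] F [0.63 0.22 0.23]
```

Emit:
{"name": "step_arm", "arguments": {
  "motion": [
    [2.5, -0.1, 0.2, 0, 0, 0],
    [2.5, -0.1, 0.1, 0, 0, 0],
    [2.5, -0.1, 0.1, 0, 0, 0],
    [1.8, 0, 0.1, 0, 0, 0],
    [0.7, 0, 0, 0, 0, 0],
    [0, 0, 0, 0, 0, 0]
  ]
}}

```text
t: 8.35
tcp_pos: [0.4557, 0.3894, 0.0817]
tool_rot: [[0.03, -0.975, -0.22], [0.023, -0.22, 0.975], [-0.999, -0.034, 0.016]]
wrist_force: [-1.1, -0.2, 0.1]
opening: 0.0001
```

```bash
python3 -c "
from h import *
go([.440,.385,.056])
im=read_camera('scene');cv2.imwrite('pics/s8.png',cv2.resize(im[150:330,270:460],None,fx=3,fy=3)[:,:,::-1])
"
```

```text
t 8.35 tcp [0.4557 0.3894 0.0817] shift [ 2.52  1.72 -0.13] yang -167.31 xax [ 0.03   0.023 -0.999] F [-1.14 -0.17  0.1 ]
```

View pics/s8.png

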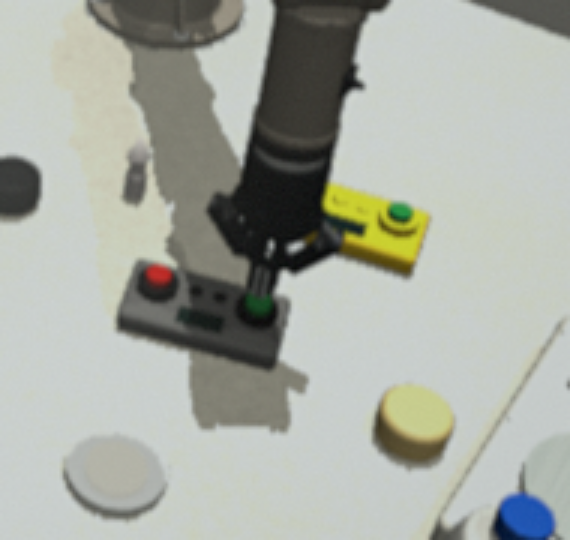

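Emit:
{"name": "step_arm", "arguments": {
  "motion": [
    [0.2, 1, 0, 0, 0.015, 0.035],
    [0.2, 0.7, 0, 0, 0, 0],
    [0, 0, 0, 0, 0, 0]
  ]
}}

```text
t: 8.65
tcp_pos: [0.4441, 0.3877, 0.0838]
tool_rot: [[0.008, -0.976, -0.217], [0.008, -0.217, 0.976], [-1.0, -0.009, 0.006]]
wrist_force: [-0.4, -1.1, 0.1]
opening: -0.0002
```

```bash
python3 -c "
from h import *
go([.440,.385,.056])
"
```

```text
t 8.65 tcp [0.4441 0.3877 0.0838] shift [ 2.78  0.49 -0.19] yang -167.45 xax [ 0.008  0.008 -1.   ] F [-0.42 -1.13  0.11]
```

Emit:
{"name": "step_arm", "arguments": {
  "motion": [
    [0.9, 0.5, -0.1, 0, 0, 0],
    [0.9, 0.2, -0.1, 0, 0, 0],
    [0.6, 0.2, 0, 0, 0, 0],
    [0, 0, 0, 0, 0, 0]
  ]
}}

```text
t: 8.98
tcp_pos: [0.4374, 0.3853, 0.0615]
tool_rot: [[0.015, -0.976, -0.217], [0.014, -0.217, 0.976], [-1.0, -0.017, 0.011]]
wrist_force: [-0.5, 0.1, 0.4]
opening: 0.0001
```

```bash
python3 -c "
from h import *
go([.440,.385,.050])
"
```

```text
t 8.98 tcp [0.4374 0.3853 0.0615] shift [ 1.15 -0.22 -0.1 ] yang -167.45 xax [ 0.015  0.014 -1.   ] F [-0.5   0.1   0.43]
```

Emit:
{"name": "step_arm", "arguments": {
  "motion": [
    [0.6, 0, 0, 0, 0, 0],
    [0.6, 0.1, 0, 0, 0, 0],
    [0.5, 0.1, 0, 0, 0, 0]
  ]
}}

```text
t: 9.23
tcp_pos: [0.4382, 0.3859, 0.0492]
tool_rot: [[0.019, -0.976, -0.217], [0.017, -0.217, 0.976], [-1.0, -0.022, 0.013]]
wrist_force: [-12.7, -10.9, 51.8]
opening: -0.0001
```

```bash
python3 -c "
from h import *
go([.440,.385,.050])
"
```

```text
t 9.23 tcp [0.4382 0.3859 0.0492] shift [-0.07 -0.16 -0.13] yang -167.47 xax [ 0.019  0.017 -1.   ] F [-12.74 -10.87  51.78]
```

The key is bottomed: the tip is at 0.041 and the force has built up to 52 N. I'll hold for a moment with slight relief, then release.

Emit:
{"name": "step_arm", "arguments": {
  "motion": [
    [0, 0, 0, 0, 0, 0],
    [-0.8, 0, 0, 0, 0, 0],
    [-1.5, 0, 0, 0, 0, 0],
    [-2.5, 0, 0, 0, 0, 0],
    [-3, 0, 0, 0, 0, 0],
    [-3, 0, 0, 0, 0, 0],
    [-3, 0, 0, 0, 0, 0],
    [-2.5, 0, 0, 0, 0, 0],
    [0, 0, 0, 0, 0, 0],
    [0, 0, 0, 0, 0, 0]
  ]
}}

```text
t: 10.07
tcp_pos: [0.4344, 0.3819, 0.2192]
tool_rot: [[0.016, -0.976, -0.216], [0.015, -0.216, 0.976], [-1.0, -0.018, 0.011]]
wrist_force: [-0.1, -0.6, -0.8]
opening: 0.0
```

```bash
python3 -c "
from h import *
go([.440,.385,.2])
t=cam('top');s=cam('scene')
it=read_camera('top');im=read_camera('scene')
cv2.imwrite('pics/s9.png',cv2.resize(im[80:330,120:460],None,fx=2.3,fy=2.3)[:,:,::-1]);cv2.imwrite('pics/t9.png',cv2.resize(it[60:300,90:410],None,fx=2.4,fy=2.4)[:,:,::-1])
for n,i,c in(('top',it,t),('scene',im,s)):
  for k,z in(('blue',.118),('green',.048),('yel',.162)):
    for b in blobs(i,*COL[k],25): print(n,k,b[0].round(1),b[1],onz(c,b[0],z).round(4))
"
```

```text
t 10.07 tcp [0.4344 0.3819 0.2192] shift [ 1.93 -0.58  0.16] yang -167.54 xax [ 0.016  0.015 -1.   ] F [-0.11 -0.55 -0.77]
top blue [ 72.6 153.2] 82 [0.6508 0.7084 0.118 ]
top blue [273.4 191.3] 188 [ 0.5443 -0.0468  0.118 ]
top blue [383.7 240.3] 95 [ 0.3846 -0.4484  0.118 ]
top green [137.9 272.4] 36 [0.2289 0.4343 0.048 ]
top yel [81.3 93.5] 162 [0.8728 0.6907 0.162 ]
top yel [101.2 110.6] 160 [0.8083 0.6076 0.162 ]
top yel [ 73.9 125.7] 163 [0.7432 0.7004 0.162 ]
top yel [ 98.1 131.7] 158 [0.7244 0.6081 0.162 ]
top yel [263.9 144.2] 125 [ 0.7087 -0.0029  0.162 ]
top yel [111.1 212.5] 48 [0.4251 0.5236 0.162 ]
scene blue [222.9 188.6] 84 [ 0.5474 -0.044   0.118 ]
scene blue [444.2 323.9] 266 [0.5802 0.679  0.118 ]
scene green [402.9 220.1] 30 [0.2345 0.4359 0.048 ]
scene green [355.8 250.9] 53 [0.447  0.3877 0.048 ]
scene yel [245.4 207. ] 93 [0.6055 0.1012 0.162 ]
scene yel [192.7 212.2] 237 [0.7181 0.0024 0.162 ]
scene yel [388.3 213.5] 38 [0.3669 0.4258 0.162 ]
scene yel [408.1 288.7] 206 [0.5785 0.5799 0.162 ]
```

View pics/s9.png

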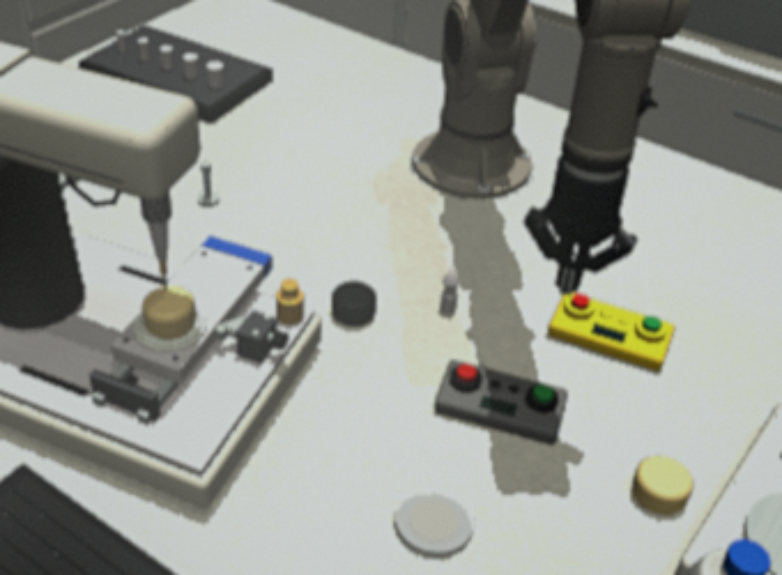

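View pics/t9.png

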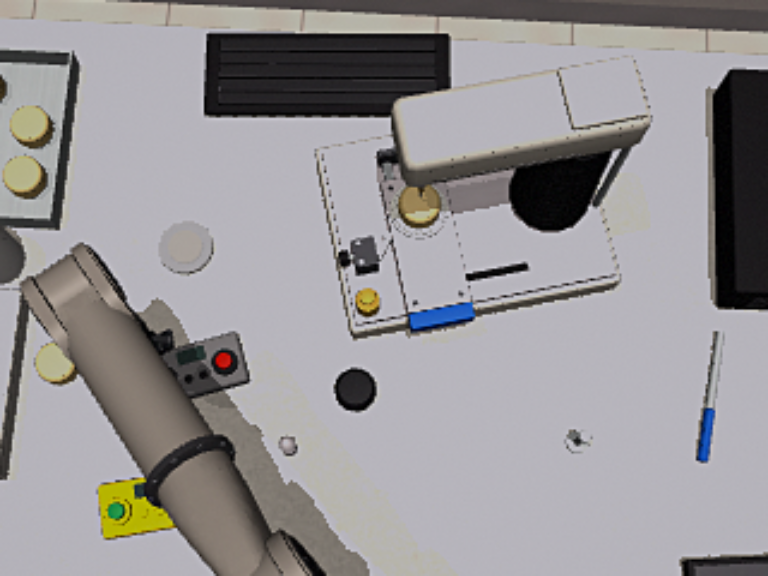

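The blue block has moved 44.3 mm (top) and 45.1 mm (scene), which matches latched. The arm is clear and the bystanders haven't moved.

```bash
python3 -c "
from plant import hand_in
print(hand_in())"
```

```text
the job is handed in; nothing more can be done
None
```

I pushed the blue front face in with closed fingertips to about 58 mm and backed off. The slide came back onto the stop pin. I then pressed the green start key on the grey handset until it bottomed and released it. The job was handed in at about 10 s of simulated time.

**Last checks**
- **Slide:** the blue block had moved 44.3 mm in the top view and 45.1 mm in the scene view, which matches the 45 mm latch position. Neither view measures the joint directly.
- **Cheese:** it stands upright on its plate under the probe as far as the pictures show. I didn't measure its distance from the probe's axis.
- **Start key:** the scene view puts it back at its starting height. The arm hid it in the last top view.
- **Surroundings:** the red key and the other things look unmoved. The gripper is about 17 cm above the handset and wrist forces are near zero.

**What went less well**
- **Key press:** the wrist force reached about 52 N, against the 5 N that holds the key down. This was within the 120 N wrist limit.
- **Slide push:** the push over the pin took about 19 N against the expected 12 N, with some upward force on the fingers.
- **Drift:** the arm drifted 10–20 mm sideways on two descents, and I corrected that before each contact.

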